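Check the dust extractor's filter against the work lamp

TASK

Take the work lamp off the dust extractor and hang it by its carrying handle on the hook of the steel post, hanging free with its light facing away from the post. Then swing the extractor's filter flap up and open so that it stays open, draw the filter straight up out of its bay by the grip, and hold it up against the light: upright, broad face square to the lamp, centred on the lamp's lens and about a hand's width (80 mm) in front of it. Finish while holding the filter still there, touching neither lamp nor post, and leave the glue bottle and the tape measure where they stand.

Things in the scene. Friction and masses are not known exactly. Their poses are not given: they have to be found in the camera images.
- extractor: Fixed dust extractor: box 340 (x) x 260 (y) x 160 mm high, black motor hood 25 mm higher on the rear (its x 33 to 163 mm) with a loose hose adapter ring (60 mm wide, 34 high) on it. Origin: centre of underside; x points to its rear, the front faces the robot. Stands left or right of the middle line, turned up to 0.2 rad; the lamp post is on the other side.
- flap_hinge (a point): Middle of the filter flap's hinge line, at the flap's far edge, 30 mm in front of the extractor's centre, 160.5 mm above the bench; the line runs along the extractor's y. Turns with the flap; shut, its axes are the extractor's. The flap is a black plate 125 mm from hinge to free edge, 200 mm wide, 8 mm thick, on the extractor's top.
- flap_handle (a point): Middle of the flap's bow handle: round bar 10 mm thick, 90 mm long between its legs, parallel to the hinge, 105 mm in front of it, 33 mm above the flap's underside (20 mm free below the bar). Pinched lightly (about 10 N) from above across the bar it turns between the pads, so the tool may stay vertical while the bar follows its arc about the hinge.
- flap (a joint): Filter flap, rad: 0 shut, grows as it swings up and back about the far edge, stop at 1.92 (110 degrees). The hinge is stiff (0.15 N m), so the flap stays where it is left; mass 0.18 kg. At 1.5 or more the bay is free from above.
- filter_bay (a point): Centre of the mouth of the filter bay in the extractor's top under the flap, 160 mm above the bench, axes as the extractor's; the bay is 46 mm (x) x 166 mm (y) and 130 mm deep. The filter stands in it with 3 mm play all round.
- filter: Flat pleated filter, loose, 0.18 to 0.35 kg: black frame 40 mm thick (x) x 160 mm wide (y) x 95 mm high with paper pleats on both broad faces (+x and -x), upright in the bay below the flap. Origin: centre of its underside, z up; the underside stands 30 mm above the bench. In the bay its axes are the extractor's.
- filter_grip (a point): Gripping point of the filter: its pull grip is a block 16 mm (x) x 40 mm (y) x 30 mm high on the middle of the frame's top; this point is on its middle line, 114 mm above the filter's underside, 11 mm below the grip's top (16 mm below the bay's mouth), 19 mm above the frame's top. Take it across the 40 mm; over 60 mm is free on either side along y.
- filter_mid (a point): Centre of the filter's frame and pleats, 47.5 mm above its underside and 66.5 mm below filter_grip; axes as the filter's.
- lamp: Cordless LED work lamp, loose, 0.28 to 0.42 kg: black block 42 mm deep (x; feet 50 mm) x 110 mm wide (y) x 85 mm high with a steel carrying bail above it. Origin: centre of its underside; the light shines to its -x. At the start it stands upright on the shut flap, lens towards the robot, turned up to 0.4 rad in all.
- lamp_bar (a point): Middle of the bail's top bar, 135 mm above the lamp's underside: round bar 10 mm thick along the lamp's y, straight for 41 mm to each side, then legs at y = +-52 mm. The window under it is 45 mm high (down to the lamp's top), 94 mm wide. Pinched 25 to 28 mm beside the middle it leaves room for the hook in the middle. Axes as the lamp's.
- lamp_lens (a point): Centre of the lamp's lens (92 x 56 mm) on its -x face, 23 mm in front of the lamp's middle and 47 mm above its underside; axes as the lamp's, so the light shines along its -x.
- post: Fixed steel lamp post: round upright 18 mm thick, 272 mm high, on a round foot 110 mm wide and 10 mm high (with a 32 mm collar up to 30 mm). Origin: centre of the foot's underside. Its hook points to its -x, turned up to 0.25 rad from the robot's -x.
- hook_seat (a point): Point on the axis of the hook's level rod, 250 mm above the bench, 50 mm in front of the post's axis; axes as the post's. Rod 8 mm thick, level along the post's x from the post to 28 mm in front of this point; then it turns up to a tip 16 mm above the rod's axis, 40 mm in front of this point. A hung bar's axis lies 9 mm above this point; to pass the tip, over 21 mm.
- glue: Bystander: white glue bottle, 48 mm wide, 150 mm high, near the middle line between the extractor and the post. Origin: centre of its underside.
- tape: Bystander: tape measure, 65 x 32 x 62 mm, near the middle line. Origin: centre of its underside.
Not all that is in view belongs to the job. Leave any orange or red look-alike of the lamp alone.

How it is judged:
By the outcome, as a careful person would: the job done as asked, in the order asked, and still so for the second after the job is handed in, while the arm keeps its last pose, push and grip.
It also fails if it takes over 72 s, if anything falls off the work surface, if the arm or the gripper's body presses on something with over 40 N, if the wrist force passes 120 N, or if a joint passes its speed limit or range.

ROBOT

A 6-joint arm with a two-finger parallel gripper is mounted at the origin on the work surface. World frame = base frame: x ahead of the robot, y to its left, z up, the work surface at z = 0. Lengths are in m, angles in rad, forces in N, time in s.
With the tool pointing down it reaches from about 0.25 to 0.775 m from the base axis. Payload 4 kg.
Tool frame: the origin (TCP) lies midway between the tips of the shut fingers; the grasp point (between the pads) lies 19 mm behind it (robot.grip_depth is the z of the grasp point in the tool frame, in m); z points along the fingers, y is the direction in which the jaws open and shut (so a half turn about z gives the same grasp; the last joint's range is limited). The gripper opens to 94 mm and grips with 3 to 60 N. Pads are 16 mm wide; open, the fingers measure 119 mm over their backs; the gripper's body (75 mm by 177 mm) begins 78 mm behind the grasp point.
Start: joints at [1.053, 0.087, 1.371, -0, 1.684, -0.103], TCP at [0.222, 0.503, 0.206] pointing down, gripper open.
Joint ranges: [-3.1, 3.1], [-0.76, 2.03], [0.27, 2.55], [-1.08, 4.22], [0.17, 2.65], [-2.57, 2.57]. Speed limits (rad/s): [2.79, 2.79, 3.14, 3.14, 3.14, 3.14].

INTERFACE

Orientations are given as a rotation vector (axis times angle).
In Python, from cell import robot, grab_frame, camera_info, finish_job, cut_out gives the robot as it stands.
- The arm moves only by the shell command python3 -m inch 'ROWS'. ROWS is JSON, a list of rows, each a list of 5 numbers: the closure in counts, from 0 (fully open) to 255 (shut), then the shift along the tool's x, y, z in cm, then the turn about the tool's z in rad. A call has 1 to 5 rows; each row shifts and turns the pose as measured when the row begins, along the tool's axes as they then stand; what a row does not reach is not made up. A row lasts 1/12 s, in which the tool goes at most 41.7 mm and 7.16 degrees, less where a joint would pass 70% of its speed; a pose out of reach is approached as far as the arm can. A call with a gripper value outside its range is refused whole. The fingers move at their own pace and stop on an object; the grip force is fixed at half the most. Time passes only in rows, so rows that do not move let the fingers close. It gives the time, the measured TCP pose, the force and the opening at its end, in the units of the state.
- robot.state(): the state, without advancing time (a new reading comes with each control period).
- grab_frame(name): name is "scene" or "top" or "wrist"; returns the picture (480x640x3 uint8, red, green, blue); there is no depth.
- camera_info(name): a dict with "fov_y" (degrees; the focal length in pixels is half the picture's height over the tangent of half this angle, whatever the lens; pixels are square), "cx", "cy" (the principal point, pixels), "R" (3x3) and "t" (3): a world point X has camera coordinates R X + t; the wrist camera has in their place "tool_from_camera" (4x4, takes a point from camera to tool coordinates, whose origin is the TCP and whose axes are the flange's). Camera axes: x right, y down, z forward; pixel columns grow to the right and rows downward; lengths in m; the calibration is good to about 2 mm. The wrist camera is an equidistant fisheye: a pixel r from the principal point sees the ray r / f radians off the axis. A picture is of the moment at which its call begins: read the wrist's pose just before it. camera_info takes no time and is no camera call.
- finish_job(): hands the job in, once; it reports no verdict.
Trained networks look in the newest picture that a camera, given by its name, has taken for a name from the list of things; names that differ only in an ending like _2 or _b are one class to them, and where a whole thing is asked for, a point or a joint stands for the part that bears it (a point fixed in the world has none). Each returns a list of dicts, best first, with "conf" (0 to 1); they miss things now and then, are a little off and sometimes report something else, mostly with a low value. They report only what shows in the picture. A call takes as long as a camera call. They do not tell look-alikes from the thing itself.
- cut_out(camera, name): "pixels" (480x640 bool, what is visible of it) and "pixel" ([row, column] in pixels, amid what is visible of it).
The state is a dict: "clock": time; "joint_positions": joint angles; "qd": joint speeds; "effort": joint torques, N m; "tool_pos": TCP position; "tcp_rot": TCP orientation; "wrist_force": force on the tool from outside, world axes, zero at the start; "ft_torque": the same for the moment, N m; "finger_gap": opening from 0.0 (shut) to 1.0 (fully open).
Only numpy, scipy, OpenCV 4.12 (cv2) and the standard library are available. Lean on these libraries where they do the work, as an engineer would, in place of code of your own. Each camera call takes 0.05 s, during which the arm holds its last target. There are 200 camera calls.

## Working session

There is one attempt and no reset: what is moved stays moved. The work goes in short steps, Python scripts to look and compute and a shell command to move; the robot and the scene stay as the last step left them, time stands still between calls to the robot, and variables do not carry over. Pictures are saved under pics/ and viewed, about 8 in all and at most 12, crops included, and the job is handed in when it is done.

```bash
ls; mkdir -p pics; python3 - <<'E'
from cell import *
import cv2, numpy as np
print(robot.state(), robot.grip_depth)
ims=[]
for n in ("scene","top"):
    im=grab_frame(n); print(n,camera_info(n)); cv2.imwrite(f"pics/{n}0.png",im[:,:,::-1])
    for t in ("extractor","lamp","post","glue","tape","flap_handle","flap_hinge"):
        for d in cut_out(n,t)[:3]:
            p=d["pixels"]; ys,xs=np.nonzero(p); print(n,t,round(d["conf"],2),d["pixel"],xs.min(),xs.max(),ys.min(),ys.max(),p.sum())
print(camera_info("wrist"))
E
```

```text
pics
{'clock': 0.0, 'joint_positions': array([ 1.05293851e+00,  8.79288211e-02,  1.37221116e+00, -2.79216760e-05,
        1.68355423e+00, -1.03089301e-01]), 'qd': array([-0.00156921, -0.00074806,  0.0008824 ,  0.00102722, -0.00088103,
        0.00150832]), 'effort': array([-9.74674276e-05, -3.40184712e+01, -3.02426684e+01,  7.18412362e-02,
        3.28742468e-02, -1.59885171e-04]), 'tool_pos': array([0.2213858 , 0.5029056 , 0.20434032]), 'tcp_rot': array([-0.64673449, -3.07367227,  0.00315599]), 'wrist_force': array([-0.13143288,  0.28984016, -0.77048098]), 'ft_torque': array([ 0.06171387, -0.06848876, -0.07571881]), 'finger_gap': 0.9986761859241879} -0.0188
scene {'fov_y': 51.958921006382106, 'cx': 316.5296269618001, 'cy': 240.71835794707138, 'R': array([[ 0.35040876,  0.93658635,  0.00443921],
       [ 0.58134328, -0.21377919, -0.78507226],
       [-0.73433895,  0.2776769 , -0.61938828]]), 't': array([-0.31560721, -0.16037393,  1.56242962])}
scene extractor 0.57 [282.4, 357.9] 287 445 194 356 17015
scene extractor 0.39 [341.3, 284.0] 272 297 308 370 1235
scene lamp 0.88 [385.0, 208
[... 945 characters left out ...]
op post 0.3 [288.5, 271.8] 222 312 253 312 3696
top glue 0.81 [187.4, 359.6] 351 371 178 200 364
top tape 0.7 [283.7, 362.0] 355 371 273 301 380
top flap_handle 0.85 [289.6, 271.1] 222 312 253 312 3701
top flap_hinge 0.69 [290.2, 268.1] 222 312 253 312 3579
{'fov_y': 65.70646984690485, 'cx': 314.75027868392084, 'cy': 235.35962999571743, 'tool_from_camera': array([[ 2.02103762e-04, -9.72008564e-01, -2.34945336e-01,
         6.78338162e-02],
       [ 9.99999479e-01,  4.31642716e-04, -9.25563211e-04,
         6.05907464e-04],
       [ 1.00106781e-03, -2.34945027e-01,  9.72008144e-01,
        -1.78699751e-01],
       [ 0.00000000e+00,  0.00000000e+00,  0.00000000e+00,
         1.00000000e+00]])}
```

View pics/scene0.png

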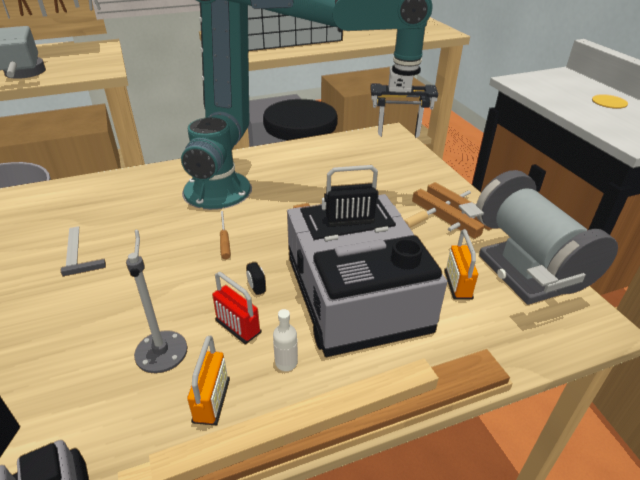

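View pics/top0.png

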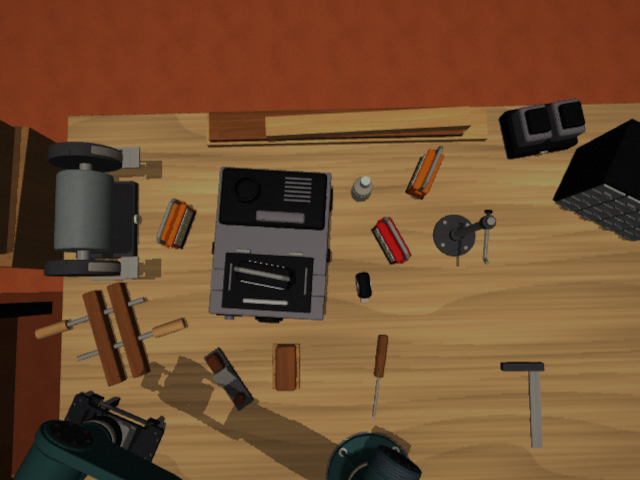

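Both views agree: the extractor stands left (top ~(270,240)) with the black lamp on its flap. The post foot is at top (455,236), and its hook points down towards the robot. Orange and red look-alikes, the glue and the tape stand elsewhere. I'll take enlarged crops to measure more precisely.

```bash
python3 - <<'E'
import cv2,numpy as np
t=cv2.imread("pics/top0.png"); s=cv2.imread("pics/scene0.png")
def c(im,x0,y0,w,h,k): 
    o=cv2.resize(im[y0:y0+h,x0:x0+w],None,fx=k,fy=k,interpolation=cv2.INTER_CUBIC)
    o=cv2.convertScaleAbs(o,alpha=1.3,beta=25)
    for i in range(0,w,10): cv2.line(o,(i*k,0),(i*k,6 if i%50 else 14),(0,0,255),1)
    for i in range(0,h,10): cv2.line(o,(0,i*k),(6 if i%50 else 14,i*k),(0,0,255),1)
    return o
cv2.imwrite("pics/topext.png",c(t,200,160,140,170,4)[:600])   # 560x680->600? 
T=np.zeros((600,800,3),np.uint8)
a=c(t,200,160,140,170,3); T[:510,:420]=a
b=c(t,430,200,70,70,5); T[:350,430:780]=b
cv2.imwrite("pics/A.png",T)
T[:]=0
a=c(s,280,160,170,200,3); T[:,:510]=a
b=c(s,120,225,70,150,4); T[:,515:795]=b
cv2.imwrite("pics/B.png",T)
E
```

```text
(no output)
```

View pics/A.png

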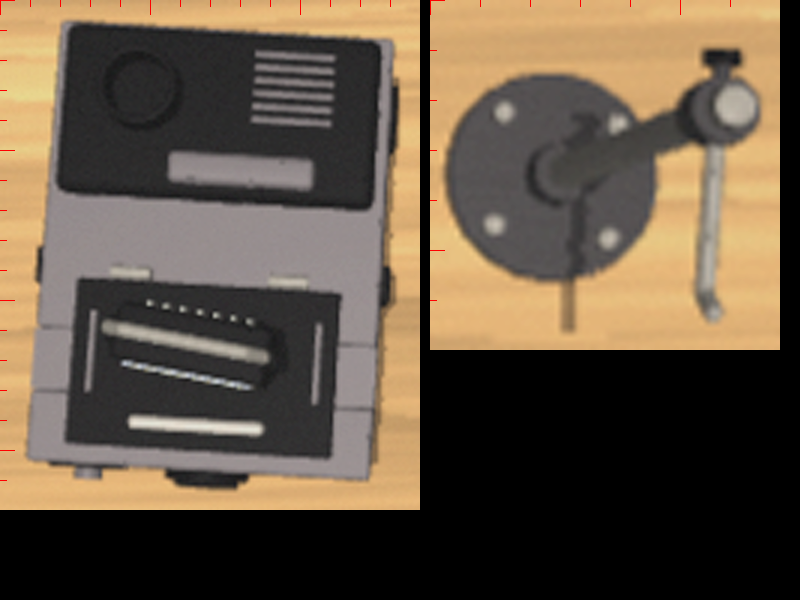

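View pics/B.png

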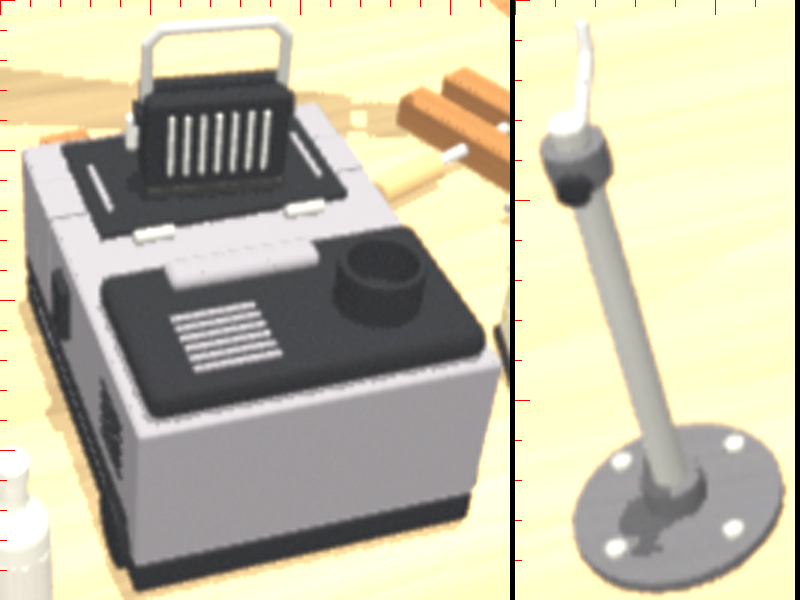

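```bash
cat > h.py <<'E'
import numpy as np
from scipy.optimize import least_squares
from scipy.spatial.transform import Rotation as Ro
from cell import camera_info
CI={n:camera_info(n) for n in("scene","top")}
def proj(n,X):
    c=CI[n]; p=np.asarray(X)@np.array(c["R"]).T+c["t"]; f=240/np.tan(np.radians(c["fov_y"]/2))
    return np.c_[c["cx"]+f*p[:,0]/p[:,2], c["cy"]+f*p[:,1]/p[:,2]]
def W(q,P):
    P=np.asarray(P,float); c,s=np.cos(q[2]),np.sin(q[2])
    return np.c_[q[0]+c*P[:,0]-s*P[:,1], q[1]+s*P[:,0]+c*P[:,1], P[:,2]]
def fit(obs,q0):
    def r(q): return np.concatenate([(proj(n,W(q,[p]))-u).ravel() for n,p,u in obs])
    s=least_squares(r,q0,loss="soft_l1"); print(np.round(s.x,4)); print(np.round(r(s.x).reshape(-1,2),1).tolist()); return s.x
E
python3 - <<'E'
from h import *
A=lambda x,y:(200+x/3,160+y/3); B=lambda x,y:(280+x/3,160+y/3)
C=lambda x,y:(430+(x-430)/5,200+y/5); D=lambda x,y:(120+(x-515)/4,225+y/4)
z=.1685
hl,hr,fl,fr=(-.03,.1,z),(-.03,-.1,z),(-.155,.1,z),(-.155,-.1,z)
print("ext");e=fit([("top",hl,A(80,280)),("top",hr,A(341,294)),("top",fl,A(66,441)),("top",fr,A(331,459)),
 ("top",(-.135,0,.1935),A(197,425)),("scene",hr,B(100,238)),("scene",hl,B(347,190)),("scene",fr,B(62,148)),("scene",(.17,-.13,.16),B(135,435)),("scene",(.17,.13,.16),B(498,360))],[.5,.1,0])
print("lamp");l=fit([("top",(0,.045,.3035),A(108,327)),("top",(0,-.045,.3035),A(263,356)),("scene",(0,-.045,.3035),B(155,36)),("scene",(0,.045,.3035),B(283,24)),
 ],[.5,.1,0])
print("post");p=fit([("top",(0,0,.005),C(551,176)),("top",(0,0,.272),C(736,103)),("top",(-.078,0,.25),C(706,290)),("top",(-.09,0,.266),C(712,315)),
 ("scene",(0,0,.005),D(678,507)),("scene",(0,0,.272),D(569,122)),("scene",(-.078,0,.25),D(587,72)),("scene",(-.09,0,.266),D(583,24))],[.5,-.2,0])
print("handle",W(e,[(-.135,0,.1935)]),"bay?",W(e,[(-.0925,0,.16)]),"seat",W(p,[(-.05,0,.25)]))
E
```

```text
ext
[ 0.5775  0.2218 -0.0825]
[[-0.9, -0.8], [0.2, -0.3], [-0.5, 1.2], [0.3, 0.4], [-0.1, 0.4], [-0.9, -1.2], [0.1, 0.6], [-2.0, -1.8], [0.1, 1.1], [1.7, 1.3]]
lamp
[ 0.5021  0.2315 -0.227 ]
[[2.2, -0.2], [-5.0, -0.7], [0.5, -1.9], [-1.4, -0.5]]
post
[ 0.6018 -0.2427 -0.1395]
[[-0.6, -0.7], [-0.5, -0.6], [-1.2, 0.1], [-0.1, 0.4], [0.0, 0.3], [-1.2, 0.7], [-0.3, -3.4], [-0.7, -1.6]]
handle [[0.44300548 0.23291443 0.1935    ]] bay? [[0.48536103 0.22941335 0.16      ]] seat [[ 0.5523005  -0.23574149  0.25      ]]
```

```bash
cat >> h.py <<'E'
from cell import robot
def plan(xyz,ang,step=4.0,g=None):
    """rows (cm, tool axes) to bring TCP to xyz with tool x at world angle ang (rad)"""
    s=robot.state(); p=np.array(s["tool_pos"]); R=Ro.from_rotvec(s["tcp_rot"]).as_matrix()
    a=np.arctan2(R[1,0],R[0,0]); d=(np.array(xyz)-p)*100; da=(ang-a+np.pi)%(2*np.pi)-np.pi
    n=max(int(np.ceil(np.linalg.norm(d)/step)),int(np.ceil(abs(da)/.12)),1)
    print("pos",p.round(4),"ang",round(a,3),"tilt",np.round(R[:2,2],3),"d",d.round(2),"da",round(da,3),"gap",round(s["finger_gap"]*94,1),"F",s["wrist_force"].round(1),"t",round(s["clock"],2))
    rows=[]
    for k in range(n):
        b=a+da*k/n; c,q=np.cos(b),np.sin(b); w=d/n
        rows.append([round(c*w[0]+q*w[1],2),round(q*w[0]-c*w[1],2),round(-w[2],2),round(-da/n,3)])
    print(n,rows)
E
python3 - <<'E'
from h import *
A=lambda x,y:(200+x/3,160+y/3); B=lambda x,y:(280+x/3,160+y/3)
l=fit([("top",(0,.051,.3035),A(108,327)),("top",(0,-.051,.3035),A(263,356)),("scene",(0,-.051,.3035),B(155,36)),("scene",(0,.051,.3035),B(283,24))],[.5,.1,0])
g=W(l,[(0,.026,.3035)])[0]; print(g)
plan([g[0],g[1],.42],l[2]+np.pi/2)
E
```

```text
[ 0.5022  0.2293 -0.2003]
[[0.2, -0.2], [-0.8, -0.8], [-3.0, -1.2], [0.3, -0.8]]
[0.50733579 0.25481607 0.3035    ]
pos [0.2217 0.5034 0.2056] ang 2.727 tilt [0. 0.] d [ 28.57 -24.86  21.44] da -1.356 gap 94.0 F [-0.1  0.2  0.6] t 0.8
12 [[np.float64(-3.01), np.float64(-0.94), np.float64(-1.79), np.float64(0.113)], [np.float64(-3.1), np.float64(-0.59), np.float64(-1.79), np.float64(0.113)], [np.float64(-3.15), np.float64(-0.24), np.float64(-1.79), np.float64(0.113)], [np.float64(-3.15), np.float64(0.12), np.float64(-1.79), np.float64(0.113)], [np.float64(-3.12), np.float64(0.47), np.float64(-1.79), np.float64(0.113)], [np.float64(-3.05), np.float64(0.82), np.float64(-1.79), np.float64(0.113)], [np.float64(-2.93), np.float64(1.16), np.float64(-1.79), np.float64(0.113)], [np.float64(-2.78), np.float64(1.48), np.float64(-1.79), np.float64(0.113)], [np.float64(-2.6), np.float64(1.79), np.float64(-1.79), np.float64(0.113)], [np.float64(-2.38), np.float64(2.07), np.float64(-1.79), np.float64(0.113)], [np.float64(-2.13), np.float64(2.33), np.float64(-1.79), np.float64(0.113)], [np.float64(-1.86), np.float64(2.55), np.float64(-1.79), np.float64(0.113)]]
```

```bash
sed -i 's/rows.append(\[/rows.append([float(v) for v in [/; s/round(-da\/n,3)\])/round(-da\/n,3)]])/' h.py
python3 -m inch '[[0,-3,-0.9,-2.8,0.113],[0,-3.1,-0.6,-2.8,0.113],[0,-3.1,-0.2,-2.8,0.113],[0,-3.1,0.1,-2.5,0.113],[0,-3.1,0.5,-2.5,0.113]]'
python3 -m inch '[[0,-3.05,0.8,-2,0.113],[0,-2.9,1.2,-2,0.113],[0,-2.8,1.5,-2,0.113],[0,-2.6,1.8,-1,0.113],[0,-2.4,2.1,-1,0.113]]'
python3 - <<'E'
from h import *
plan([.5073,.2548,.42],-.2003+np.pi/2)
E
```

```text
clock: 1.22
tool_pos: [0.3366, 0.3989, 0.3345]
tcp_rot: [-1.491, -2.759, 0.028]
wrist_force: [0.8, -0.4, 0.3]
finger_gap: 1.001
clock: 1.63
tool_pos: [0.4597, 0.2881, 0.4245]
tcp_rot: [2.234, 2.205, -0.012]
wrist_force: [1.0, 0.4, 0.8]
finger_gap: 1.002
pos [0.4597 0.2881 0.4245] ang 1.558 tilt [-0.004 -0.007] d [ 4.76 -3.33 -0.45] da -0.187 gap 94.2 F [1.  0.4 0.8] t 1.63
2 [[-1.64, 2.4, 0.22, 0.094], [-1.4, 2.54, 0.22, 0.094]]
```

```bash

python3 -m inch '[[0,-3.4,4.5,0.2,0.094],[0,-0.0,0.3,0,0.094],[0,0,0,0,0],[0,0,0,0,0]]'
cat >> h.py <<'E'
from cell import grab_frame,cut_out
def wcam():
    s=robot.state(); T=np.eye(4); T[:3,:3]=Ro.from_rotvec(s["tcp_rot"]).as_matrix(); T[:3,3]=s["tool_pos"]
    return T@np.array(camera_info("wrist")["tool_from_camera"])
def wproj(C,X):
    c=camera_info("wrist"); f=240/np.tan(np.radians(c["fov_y"]/2)); v=(np.asarray(X)-C[:3,3])@C[:3,:3]
    r=np.hypot(v[:,0],v[:,1]); th=np.arctan2(r,v[:,2]); return np.c_[c["cx"]+f*th*v[:,0]/r,c["cy"]+f*th*v[:,1]/r]
def wray(C,uv,z):
    """world point at height z seen at wrist pixel uv"""
    c=camera_info("wrist"); f=240/np.tan(np.radians(c["fov_y"]/2)); d=np.array(uv,float)-[c["cx"],c["cy"]]; r=np.hypot(*d); th=r/f
    v=C[:3,:3]@np.array([*(d/r*np.sin(th)),np.cos(th)]); return C[:3,3]+v*(z-C[2,3])/v[2]
E
python3 - <<'E'
from h import *
import cv2
plan([.5073,.2548,.42],-.2003+np.pi/2)
C=wcam(); np.save("C1.npy",C); im=grab_frame("wrist")[:,:,::-1].copy(); 
l=[.5022,.2293,-.2003]; 
for u in wproj(C,W(l,[(0,y,.3035) for y in(-.052,0,.026,.052)])): cv2.drawMarker(im,tuple(int(round(v)) for v in u),(0,255,0),0,10,1); print(u.round(1))
e=[.5775,.2218,-.0825]
for u in wproj(C,W(e,[(-.03,.1,.1685),(-.03,-.1,.1685),(-.155,.1,.1685),(-.155,-.1,.1685),(-.135,-.045,.1935),(-.135,.045,.1935)])): cv2.drawMarker(im,tuple(int(round(v)) for v in u),(0,0,255),0,10,1)
cv2.imwrite("pics/w1.png",im)
E
```

```text
clock: 1.97
tool_pos: [0.5015, 0.2563, 0.4255]
tcp_rot: [2.449, 1.957, -0.002]
wrist_force: [0.5, 0.1, -0.1]
finger_gap: 1.0
pos [0.5015 0.2563 0.4255] ang 1.349 tilt [ 0.003 -0.006] d [ 0.58 -0.15 -0.55] da 0.022 gap 94.0 F [ 0.5  0.1 -0.1] t 1.97
1 [[-0.02, 0.6, 0.55, -0.022]]
[322.8 314.5]
[321.9 259.3]
[321.4 229.4]
[320.8 198.4]
```

View pics/w1.png

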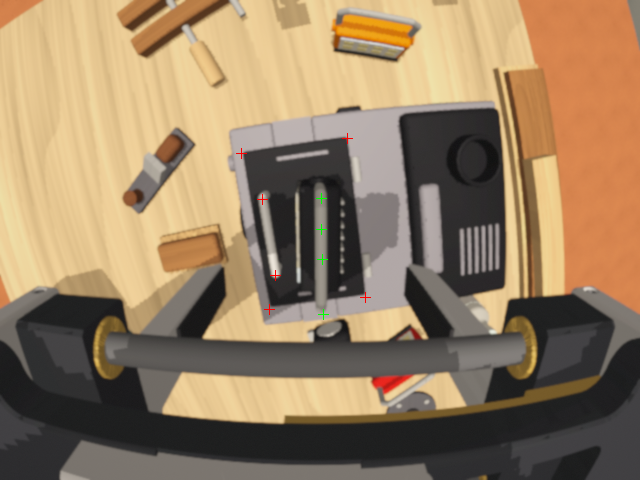

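```bash
python3 - <<'E'
from h import *
A=lambda x,y:(200+x/3,160+y/3); B=lambda x,y:(280+x/3,160+y/3)
C=np.load("C1.npy"); z=.3035
obs=[("t",(0,.055,z),A(104,326)),("w",(0,-.055,z),(320.5,307)),("w",(0,.02,z),(320.5,None)),("s",(0,-.053,z),B(146,38)),("s",(0,.053,z),B(290,26))]
def r(q):
    o=[]
    for n,p,u in obs:
        X=W(q,[p]); v=(wproj(C,X) if n=="w" else proj({"t":"top","s":"scene"}[n],X))[0]
        o+=[v[i]-u[i] if u[i] is not None else 0 for i in(0,1)]
    return np.array(o)
s=least_squares(r,[.5,.23,-.2],loss="soft_l1"); print(s.x.round(4)); print(r(s.x).reshape(-1,2).round(1).tolist())
l=s.x; g=W(l,[(0,.026,z)])[0]; print(g); plan([g[0],g[1],z-.019],l[2]+np.pi/2)
E
```

```text
[ 0.5019  0.2332 -0.216 ]
[[-2.3, -0.5], [0.2, 6.7], [0.0, 0.0], [0.6, -2.4], [0.5, -1.7]]
[0.50749587 0.25862893 0.3035    ]
pos [0.5011 0.2567 0.4256] ang 1.349 tilt [ 0.003 -0.006] d [  0.64   0.19 -14.11] da 0.006 gap 94.0 F [-0.  -0.3 -0.3] t 2.02
4 [[0.08, 0.15, 3.53, -0.001], [0.08, 0.15, 3.53, -0.001], [0.08, 0.15, 3.53, -0.001], [0.08, 0.15, 3.53, -0.001]]
```

```bash

python3 -m inch '[[0,0.2,0.4,3.5,0],[0,0.1,0.2,3.5,0],[0,0.1,0,3.5,0],[0,0.0,0,3.3,0],[120,0,0,0,0]]'
python3 - <<'E'
from h import *
import cv2
plan([.5075,.26,.2845],-.216+np.pi/2)
C=wcam(); im=grab_frame("wrist")[:,:,::-1]; np.save("C2.npy",C); cv2.imwrite("pics/w2.png",im)
l=[.5022,.234,-.216]; print(wproj(C,W(l,[(0,y,.3035) for y in(-.052,0,.026,.052)])).round(1).tolist())
E
```

```text
clock: 2.43
tool_pos: [0.504, 0.2634, 0.2849]
tcp_rot: [2.429, 1.981, 0.008]
wrist_force: [-0.3, -0.5, -2.4]
finger_gap: 0.957
pos [0.504  0.2634 0.2849] ang 1.369 tilt [ 0.008 -0.003] d [ 0.35 -0.34 -0.04] da -0.014 gap 90.0 F [-0.3 -0.5 -2.4] t 2.43
1 [[-0.26, 0.41, 0.04, 0.014]]
[[320.8, 425.9], [323.0, 350.2], [324.3, 303.1], [325.6, 250.0]]
```

View pics/w2.png

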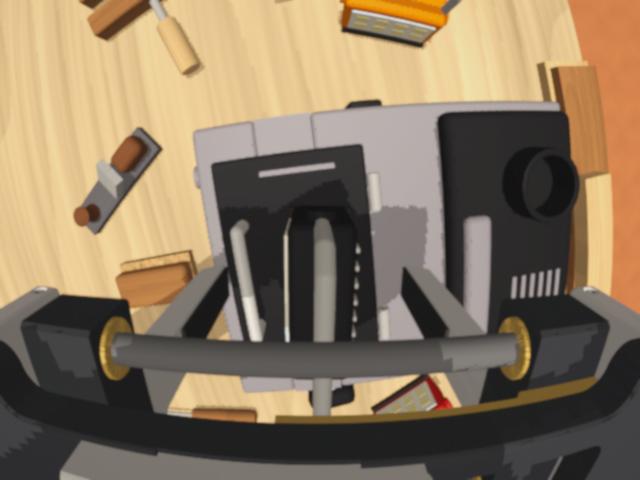

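```bash

python3 -m inch '[[120,-0.15,0.35,0,0.01],[160,0,0.1,0,0],[255,0,0,0,0],[255,0,0,0,0],[255,0,0,0,0]]'
python3 -m inch '[[255,0,0,0,0],[255,0,0,0,0],[255,0,0,0,0],[255,0,0,0,0]]'
```

```text
clock: 2.9
tool_pos: [0.5125, 0.2651, 0.3036]
tcp_rot: [2.427, 1.97, 0.05]
wrist_force: [-0.3, -0.7, -0.2]
finger_gap: 0.568
clock: 3.23
tool_pos: [0.5141, 0.2655, 0.3084]
tcp_rot: [2.425, 1.968, 0.062]
wrist_force: [-0.4, 0.1, 0.3]
finger_gap: 0.281
```

```bash
for i in 1 ; do
python3 -m inch '[[180,0,0,1,0]]'; python3 -m inch '[[180,0,0,1,0]]'; python3 -m inch '[[180,0,0,0,0]]';python3 -m inch '[[180,0,0,0,0]]';  done
python3 - <<'E'
from h import *
plan([.5085,.2615,.2845],-.216+np.pi/2)
s=robot.state();print(s["qd"].round(3),s["effort"].round(1),s["joint_positions"].round(3))
E
```

```text
clock: 3.32
tool_pos: [0.5153, 0.2659, 0.3005]
tcp_rot: [2.424, 1.967, 0.069]
wrist_force: [0.6, 0.2, 0.8]
finger_gap: 0.294
clock: 3.4
tool_pos: [0.516, 0.266, 0.2899]
tcp_rot: [2.424, 1.967, 0.07]
wrist_force: [-0.2, -0.3, -0.6]
finger_gap: 0.296
clock: 3.48
tool_pos: [0.5151, 0.2657, 0.2867]
tcp_rot: [2.425, 1.968, 0.063]
wrist_force: [0.2, 0.3, -0.2]
finger_gap: 0.295
clock: 3.57
tool_pos: [0.5147, 0.2655, 0.2854]
tcp_rot: [2.426, 1.968, 0.06]
wrist_force: [0.6, -0.0, 0.2]
finger_gap: 0.297
pos [0.5147 0.2655 0.2854] ang 1.364 tilt [0.04  0.011] d [-0.62 -0.4  -0.09] da -0.009 gap 28.0 F [ 0.6 -0.   0.2] t 3.57
1 [[-0.52, -0.53, 0.09, 0.009]]
[-0.001  0.011  0.04  -0.001 -0.01   0.001] [ -0.  -34.9 -30.    0.   -0.2   0. ] [ 0.381  0.119  1.179 -0.005  1.801  0.588]
```

```bash
cat > st.py <<'E'
from cell import robot
import numpy as np
from scipy.spatial.transform import Rotation as Ro
s=robot.state(); R=Ro.from_rotvec(s["tcp_rot"]).as_matrix()
print(round(s["clock"],2),s["tool_pos"].round(4),"ang",np.arctan2(R[1,0],R[0,0]).round(3),"tilt",R[:2,2].round(3),"qd",s["qd"].round(2),"gap",round(s["finger_gap"]*94,1),"F",s["wrist_force"].round(1))
E
python3 -m inch '[[180,0,0,0,0]]' >/dev/null; python3 st.py;python3 -m inch '[[180,0,0,0,0]]' >/dev/null; python3 st.py
python3 -m inch '[[180,-0.25,-0.3,0,0]]'>/dev/null; python3 st.py; python3 -m inch '[[180,-0.25,-0.3,0,0]]'>/dev/null; python3 st.py; python3 -m inch '[[180,0,0,0,0]]'>/dev/null; python3 st.py
```

```text
3.65 [0.5144 0.2653 0.2843] ang 1.364 tilt [0.039 0.01 ] qd [-0.    0.    0.01  0.   -0.   -0.  ] gap 27.4 F [-1.1  0.6  0.5]
3.73 [0.5142 0.2653 0.2838] ang 1.364 tilt [0.038 0.01 ] qd [-0.    0.    0.01  0.   -0.   -0.  ] gap 27.5 F [ 0.5 -0.2  0.6]
3.82 [0.511  0.2635 0.2832] ang 1.363 tilt [0.037 0.01 ] qd [-0.01 -0.12  0.13 -0.   -0.01 -0.01] gap 27.6 F [-0.1  0.6 -0. ]
3.9 [0.5073 0.2616 0.2831] ang 1.364 tilt [0.037 0.01 ] qd [-0.01 -0.11  0.12  0.   -0.02 -0.01] gap 27.4 F [-0.   0.3  0.4]
3.98 [0.5068 0.2613 0.2834] ang 1.364 tilt [0.038 0.01 ] qd [-0.   -0.   -0.01  0.   -0.    0.  ] gap 27.8 F [-0.2  0.5  1.2]
```

```bash

python3 -m inch '[[255,0,0.1,0,0],[255,0,0,0,0],[255,0,0,0,0],[255,0,0,0,0],[255,0,0,0,0]]' >/dev/null; python3 st.py
python3 -m inch '[[255,0,0,-0.5,0],[255,0,0,-1,0],[255,0,0,-1,0],[255,0,0,-1,0],[255,0,0,-1,0]]'>/dev/null; python3 st.py
python3 -m inch '[[255,0,0,-1,0],[255,0,0,-1,0],[255,0,0,-0.7,0],[255,0,0,-0.4,0],[255,0,0,0,0]]'>/dev/null; python3 st.py
```

```text
4.4 [0.508  0.2611 0.2846] ang 1.364 tilt [0.04  0.011] qd [-0.  0. -0. -0. -0. -0.] gap 9.1 F [-0.4  0.6 -0.8]
4.82 [0.5045 0.2602 0.327 ] ang 1.364 tilt [0.028 0.007] qd [ 0.    0.04 -0.3   0.    0.27  0.  ] gap 9.0 F [ 0.3 -0.  -3.9]
5.23 [0.5046 0.2605 0.3669] ang 1.364 tilt [0.036 0.01 ] qd [ 0.    0.   -0.01  0.    0.01 -0.  ] gap 9.2 F [-0.2  0.8 -3. ]
```

```bash
python3 - <<'E'
from h import *
p=[.6018,-.2427,-.1395]
X=W(p,[(-.15,.026,.367)])[0]; print(X)
plan(X,p[2]+np.pi/2,step=3.2)
E
```

```text
[ 0.4568724  -0.19609537  0.367     ]
pos [0.5046 0.2605 0.3669] ang 1.364 tilt [0.036 0.01 ] d [-4.770e+00 -4.566e+01  1.000e-02] da 0.067 gap 9.2 F [-0.2  0.8 -3. ] t 5.23
15 [[-3.04, 0.31, -0.0, -0.004], [-3.05, 0.3, -0.0, -0.004], [-3.05, 0.29, -0.0, -0.004], [-3.05, 0.27, -0.0, -0.004], [-3.05, 0.26, -0.0, -0.004], [-3.05, 0.25, -0.0, -0.004], [-3.05, 0.23, -0.0, -0.004], [-3.05, 0.22, -0.0, -0.004], [-3.05, 0.2, -0.0, -0.004], [-3.05, 0.19, -0.0, -0.004], [-3.06, 0.18, -0.0, -0.004], [-3.06, 0.16, -0.0, -0.004], [-3.06, 0.15, -0.0, -0.004], [-3.06, 0.14, -0.0, -0.004], [-3.06, 0.12, -0.0, -0.004]]
```

```bash

python3 -m inch '[[255,-0.8,0.1,0,0],[255,-1.6,0.2,0,0],[255,-2.4,0.3,0,-0.005],[255,-3,0.3,0,-0.005],[255,-3,0.3,0,-0.005]]' >/dev/null; python3 st.py
python3 -m inch '[[255,-3,0.3,0,-0.005],[255,-3,0.3,0,-0.005],[255,-3,0.3,0,-0.005],[255,-3,0.3,0,-0.005],[255,-3,0.3,0,-0.005]]' >/dev/null; python3 st.py
python3 -m inch '[[255,-3,0.3,0,-0.005],[255,-3,0.3,0,-0.005],[255,-3,0.3,0,-0.005],[255,-2.5,0.2,0,-0.005],[255,-2,0.2,0,-0.005]]' >/dev/null; python3 st.py
python3 -m inch '[[255,-1.5,0.1,0,0],[255,-1,0.1,0,0],[255,-0.5,0,0,0],[255,0,0,0,0]]' >/dev/null; python3 st.py
python3 - <<'E'
from h import *
p=[.6018,-.2427,-.1395]
X=W(p,[(-.15,.026,.367)])[0]; print(X)
plan(X,p[2]+np.pi/2,step=3.2)
E
```

```text
5.65 [0.4939 0.1527 0.3621] ang 1.39 tilt [0.031 0.011] qd [-0.7  -0.34  0.38  0.02 -0.03 -0.76] gap 9.2 F [ 0.9 -0.8 -2.3]
6.07 [ 0.4785 -0.0063  0.3565] ang 1.417 tilt [0.025 0.01 ] qd [-0.82 -0.07  0.1   0.02 -0.   -0.86] gap 9.0 F [ 0.2 -0.7 -3.6]
6.48 [ 0.466  -0.1519  0.3517] ang 1.439 tilt [0.018 0.009] qd [-0.51  0.14 -0.11  0.01 -0.   -0.55] gap 9.3 F [ 0.5  0.5 -2.8]
6.82 [ 0.4604 -0.1888  0.348 ] ang 1.43 tilt [0.011 0.01 ] qd [-0.01  0.    0.01  0.01  0.01  0.  ] gap 8.9 F [ 0.1  0.4 -4.5]
[ 0.4568724  -0.19609537  0.367     ]
pos [ 0.4604 -0.1888  0.348 ] ang 1.43 tilt [0.011 0.01 ] d [-0.35 -0.73  1.9 ] da 0.001 gap 8.9 F [ 0.1  0.4 -4.5] t 6.82
1 [[-0.78, -0.24, -1.9, -0.001]]
```

```bash

python3 -m inch '[[255,-0.2,-0.1,1,0],[255,-0.2,-0.1,1.7,0],[255,-0.2,0,1.7,0],[255,-0.1,0,1.7,0],[255,0,0,1,0]]' >/dev/null; python3 st.py
python3 -m inch '[[255,0,0,0.7,0],[255,0,0,0.3,0],[255,0,0,0,0]]' >/dev/null; python3 st.py
python3 - <<'E'
from h import *
import cv2
s=robot.state(); print(s["tool_pos"])
t=grab_frame("top")[:,:,::-1]; s=grab_frame("scene")[:,:,::-1]
cv2.imwrite("pics/t3.png",t);cv2.imwrite("pics/s3.png",s)
T=np.zeros((600,800,3),np.uint8)
def c(im,x0,y0,w,h,k):
    o=cv2.convertScaleAbs(cv2.resize(im[y0:y0+h,x0:x0+w],None,fx=k,fy=k,interpolation=cv2.INTER_CUBIC),alpha=1.3,beta=25)
    for i in range(0,w,10): cv2.line(o,(i*k,0),(i*k,6 if i%50 else 14),(0,0,255),1)
    for i in range(0,h,10): cv2.line(o,(0,i*k),(6 if i%50 else 14,i*k),(0,0,255),1)
    return o
a=c(t,400,190,100,150,4); T[:600,:400]=a
b=c(s,80,130,100,150,4); T[:600,400:800]=b
cv2.imwrite("pics/c3.png",T)
print(proj("top",W([.6018,-.2427,-.1395],[(-.05,0,.25),(-.09,0,.266)])),proj("scene",W([.6018,-.2427,-.1395],[(-.05,0,.25),(-.09,0,.266)])))
E
```

```text
7.23 [ 0.4596 -0.1914  0.2781] ang 1.435 tilt [0.019 0.009] qd [ 0.02 -0.03  0.25  0.01 -0.24  0.  ] gap 8.9 F [-0.1  0.1 -3.8]
7.48 [ 0.459  -0.1884  0.265 ] ang 1.438 tilt [0.015 0.013] qd [ 0.01 -0.01 -0.    0.    0.    0.  ] gap 9.1 F [ 0.8 -0.1 -3.4]
[ 0.45900375 -0.18842104  0.2650091 ]
[[485.09365179 244.8959837 ]
 [486.30246091 263.38150548]] [[136.79801606 248.51383459]
 [136.26402316 229.42274842]]
```

View pics/c3.png

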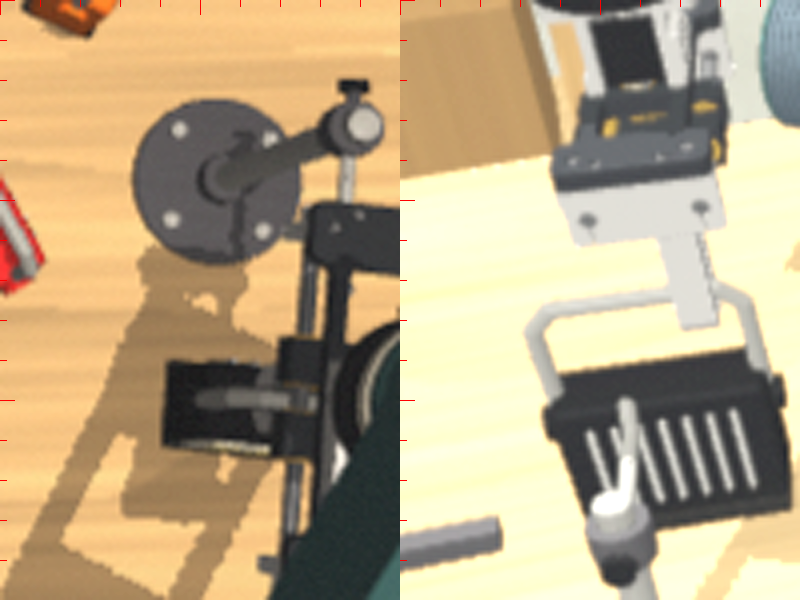

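```bash
python3 - <<'E'
from h import *
p=np.array([.6018,-.2427,-.1395]); s=robot.state(); R=Ro.from_rotvec(s["tcp_rot"]).as_matrix()
g=s["tool_pos"]-.019*R[:,2]
c,q=np.cos(p[2]),np.sin(p[2]); d=g[:2]-p[:2]; print("grip in post frame",c*d[0]+q*d[1],-q*d[0]+c*d[1],g[2])
yd=R[:,0]
for o in(-.028,): print("pred bar mid",proj("scene",[g+o*yd]), "ends",proj("scene",[g+(o-.052)*yd,g+(o+.052)*yd]),"grip",proj("scene",[g]))
X=W(p,[(-.14,.028,.264)])[0]; plan(X,p[2]+np.pi/2,2)
E
```

```text
grip in post frame -0.14877371789920493 0.033258946471911695 0.2851024150717752
pred bar mid [[138.76261125 204.54995125]] ends [[111.76246798 208.02203979]
 [165.28631732 201.13913024]] grip [[153.1030022  202.70584596]]
pos [ 0.4594 -0.1889  0.2661] ang 1.438 tilt [0.016 0.012] d [ 0.76 -0.66 -0.21] da -0.007 gap 8.8 F [ 0.3 -0.5 -2.4] t 7.58
1 [[-0.56, 0.85, 0.21, 0.007]]
```

```bash

python3 -m inch '[[255,-0.25,0.5,0.1,0.007],[255,-0.25,0.8,0.1,0],[255,0,1.2,0,0],[255,0,1.2,0,0],[255,0,1.2,0,0]]' >/dev/null; python3 st.py
cat > pf.py <<'E'
from h import *
p=np.array([.6018,-.2427,-.1395]); s=robot.state(); R=Ro.from_rotvec(s["tcp_rot"]).as_matrix()
g=s["tool_pos"]-.019*R[:,2]
c,q=np.cos(p[2]),np.sin(p[2]); d=g[:2]-p[:2]; print("grip in post frame",c*d[0]+q*d[1],-q*d[0]+c*d[1],g[2])
E
python3 pf.py
```

```text
8.0 [ 0.5111 -0.203   0.2699] ang 1.429 tilt [0.024 0.006] qd [ 0.09  0.34 -0.38 -0.    0.01  0.1 ] gap 9.0 F [ 0.4 -0.  -3.1]
grip in post frame -0.09579819532363383 0.026507181291508954 0.28894315002149523
```

```bash

python3 -m inch '[[255,0.1,1.2,0.15,0],[255,0.05,1.2,0.2,0],[255,0,1,0.2,0],[255,0,0.6,0.1,0],[255,0,0.2,0,0]]' >/dev/null; python3 st.py; python3 pf.py
```

```text
8.42 [ 0.5614 -0.2108  0.2657] ang 1.428 tilt [0.031 0.004] qd [ 0.01  0.08 -0.09 -0.    0.02  0.01] gap 9.4 F [-0.5 -0.6 -3.9]
grip in post frame -0.0449791402819155 0.025854631174052914 0.28471025032215846
```

```bash

python3 -m inch '[[255,0.1,-0.2,0.4,0],[255,0.1,-0.2,0.5,0],[255,0,-0.1,0.5,0],[255,0,0,0.4,0],[255,0,0,0.2,0]]' >/dev/null; python3 st.py; python3 pf.py
python3 -m inch '[[255,0,0,0.2,0],[255,0,0,0.1,0]]' >/dev/null; python3 st.py; python3 pf.py
```

```text
8.83 [ 0.5569 -0.2083  0.2443] ang 1.427 tilt [0.031 0.003] qd [-0.   -0.01  0.07 -0.   -0.05 -0.  ] gap 8.7 F [-0.1 -1.1 -4.4]
grip in post frame -0.04982193828435566 0.027697653272297958 0.26328788278521476
9.0 [ 0.556  -0.208   0.2404] ang 1.427 tilt [0.03  0.004] qd [-0.   -0.01  0.03 -0.   -0.03 -0.  ] gap 9.1 F [-0.  -0.3 -3.7]
grip in post frame -0.05070521621973214 0.027819133693838934 0.25944107257136895
```

```bash

python3 -m inch '[[255,0,0,0.2,0]]' >/dev/null; python3 st.py; python3 -m inch '[[255,0,0,0.2,0]]' >/dev/null; python3 st.py;  python3 -m inch '[[255,0,0,0.2,0]]' >/dev/null; python3 st.py;
```

```text
9.08 [ 0.5561 -0.208   0.2392] ang 1.427 tilt [0.031 0.003] qd [ 0.   -0.01  0.04  0.   -0.05 -0.  ] gap 9.0 F [-1.3  1.4  1.5]
9.17 [ 0.5563 -0.208   0.2387] ang 1.427 tilt [0.033 0.002] qd [ 0.   -0.02  0.03  0.   -0.04  0.  ] gap 8.8 F [-2.6  1.3  2.9]
9.25 [ 0.5564 -0.208   0.2385] ang 1.427 tilt [0.035 0.001] qd [ 0.   -0.02  0.02  0.   -0.04  0.  ] gap 9.4 F [-2.4  1.6  4.1]
```

```bash

python3 -m inch '[[200,0,0,0,0],[170,0,0,-0.05,0],[160,0,0,-0.05,0],[160,0,0,0,0],[160,0,0,0,0]]' >/dev/null; python3 st.py; 
python3 - <<'E'
from h import *
import cv2
s=grab_frame("scene")[:,:,::-1]; t=grab_frame("top")[:,:,::-1]
c=lambda im,x,y:cv2.convertScaleAbs(cv2.resize(im[y:y+150,x:x+100],None,fx=4,fy=4,interpolation=cv2.INTER_CUBIC),alpha=1.3,beta=25)
cv2.imwrite("pics/c4.png",np.hstack([c(t,400,170),c(s,80,170)]))
E
```

```text
9.67 [ 0.558  -0.2092  0.2423] ang 1.427 tilt [ 0.042 -0.003] qd [-0. -0. -0.  0. -0. -0.] gap 34.3 F [ 0.3  0.2 -0. ]
```

View pics/c4.png

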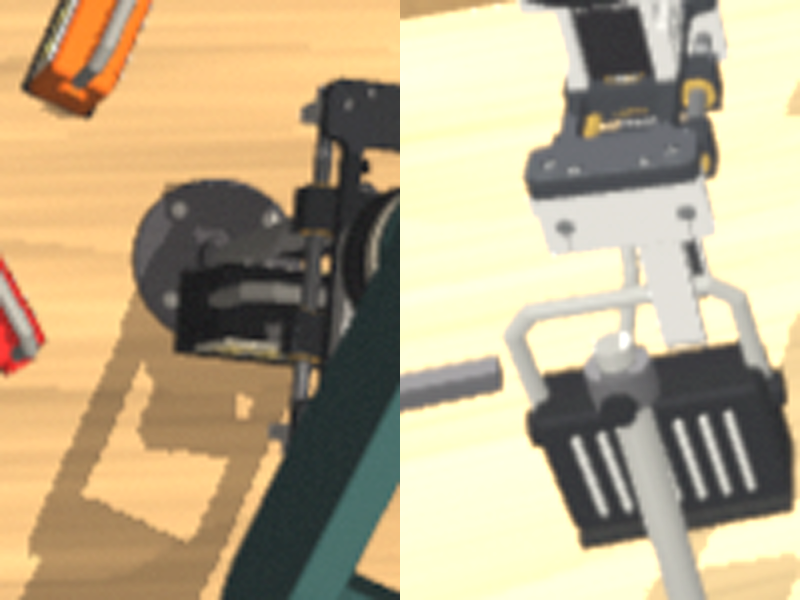

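The lamp's bail now sits on the hook near its middle, and the wrist reads no load. I'll rise clear and go to the flap handle.

```bash

python3 -m inch '[[160,0,0,-0.4,0],[160,0,0,-1,0],[160,0,0,-1.8,0],[160,0,0,-2.5,0],[160,0,0,-2.5,0]]' >/dev/null; python3 st.py
python3 -m inch '[[160,0,0,-2,0],[160,0,0,-1,0],[160,0,0,-0.4,0],[160,0,0,0,0]]' >/dev/null; python3 st.py
python3 - <<'E'
from h import *
e=[.5775,.2218,-.0825]
plan([.443,.2329,.30],e[2]+np.pi/2,3)
E
```

```text
10.18 [ 0.5523 -0.2079  0.3203] ang 1.427 tilt [0.027 0.004] qd [-0.01  0.08 -0.69  0.    0.64  0.  ] gap 34.7 F [-0.  -0.5  0.7]
10.52 [ 0.5524 -0.2087  0.3667] ang 1.427 tilt [ 0.041 -0.003] qd [-0.   -0.   -0.02  0.    0.   -0.  ] gap 35.1 F [-0.1  0.1 -1.2]
pos [ 0.5524 -0.2087  0.3667] ang 1.427 tilt [ 0.041 -0.003] d [-10.94  44.16  -6.67] da 0.062 gap 35.1 F [-0.1  0.1 -1.2] t 10.52
16 [[2.63, -1.07, 0.42, -0.004], [2.64, -1.06, 0.42, -0.004], [2.64, -1.05, 0.42, -0.004], [2.65, -1.04, 0.42, -0.004], [2.65, -1.03, 0.42, -0.004], [2.65, -1.02, 0.42, -0.004], [2.66, -1.01, 0.42, -0.004], [2.66, -1.0, 0.42, -0.004], [2.67, -0.99, 0.42, -0.004], [2.67, -0.98, 0.42, -0.004], [2.67, -0.97, 0.42, -0.004], [2.68, -0.96, 0.42, -0.004], [2.68, -0.95, 0.42, -0.004], [2.68, -0.94, 0.42, -0.004], [2.69, -0.93, 0.42, -0.004], [2.69, -0.92, 0.42, -0.004]]
```

```bash

python3 -m inch '[[160,1,-0.4,0,0],[160,2,-0.8,0,-0.004],[160,2.8,-1.1,0.2,-0.004],[160,3.2,-1.3,0.4,-0.004],[160,3.2,-1.3,0.4,-0.004]]' >/dev/null; python3 st.py
python3 -m inch '[[160,3.2,-1.3,0.4,-0.004],[160,3.2,-1.2,0.4,-0.004],[160,3.2,-1.2,0.4,-0.004],[160,3.2,-1.2,0.4,-0.004],[160,3.2,-1.2,0.4,-0.004]]' >/dev/null; python3 st.py
python3 -m inch '[[160,3.2,-1.1,0.4,-0.004],[160,3,-1,0.4,-0.004],[160,2.5,-0.7,0.4,-0.004],[160,1.8,-0.5,0.2,-0.004],[160,1,-0.2,0,0]]' >/dev/null; python3 st.py
python3 -m inch '[[160,0.5,-0.1,0,0],[160,0,0,0,0]]' >/dev/null; python3 st.py
python3 - <<'E'
from h import *
e=[.5775,.2218,-.0825]
plan([.443,.2329,.25],e[2]+np.pi/2,3)
E
```

```text
10.93 [ 0.5199 -0.0808  0.349 ] ang 1.432 tilt [ 0.033 -0.001] qd [ 0.71 -0.43  0.58 -0.02 -0.14  0.66] gap 35.0 F [ 0.3  1.3 -0.2]
11.35 [0.4726 0.096  0.3199] ang 1.453 tilt [0.022 0.001] qd [ 0.9  -0.09  0.23 -0.01 -0.11  0.84] gap 34.9 F [0.4 0.3 0.1]
11.77 [0.4397 0.2257 0.2976] ang 1.479 tilt [0.009 0.001] qd [ 0.28  0.09 -0.05 -0.01 -0.01  0.26] gap 35.0 F [-0.8  0.4 -0.6]
11.93 [0.436  0.2337 0.2947] ang 1.485 tilt [0.004 0.   ] qd [ 0.02 -0.    0.03 -0.01 -0.   -0.  ] gap 35.0 F [-0.5 -0.4  0.5]
pos [0.436  0.2337 0.2947] ang 1.485 tilt [0.004 0.   ] d [ 0.7  -0.08 -4.47] da 0.003 gap 35.0 F [-0.5 -0.4  0.5] t 11.93
2 [[-0.01, 0.35, 2.24, -0.002], [-0.01, 0.35, 2.24, -0.002]]
```

```bash

python3 -m inch '[[160,0,0.2,1,0],[160,0,0.2,2,0],[160,0,0.2,2,0],[160,0,0.1,2,0],[160,0,0,1.8,0]]' >/dev/null; python3 st.py
python3 -m inch '[[160,0,0,1.2,0],[160,0,0,0.8,0],[160,0,0,0.4,0],[160,0,0,0.2,0],[160,0,0,0,0]]' >/dev/null; python3 st.py
python3 - <<'E'
from h import *
plan([.443,.2329,.1795],-.0825+np.pi/2,3)
E
```

```text
12.35 [0.4457 0.2306 0.2052] ang 1.481 tilt [0.012 0.001] qd [-0.02  0.03  0.42 -0.   -0.46 -0.01] gap 35.2 F [ 0.2 -0.2 -0.9]
12.77 [0.4436 0.2247 0.1694] ang 1.474 tilt [ 0.    -0.004] qd [-0.01 -0.   -0.    0.   -0.   -0.  ] gap 34.7 F [-0.9  0.4  0. ]
pos [0.4436 0.2247 0.1694] ang 1.474 tilt [ 0.    -0.004] d [-0.06  0.82  1.01] da 0.015 gap 34.7 F [-0.9  0.4  0. ] t 12.77
1 [[0.81, -0.14, -1.01, -0.015]]
```

```bash

python3 -m inch '[[160,0.4,-0.05,-0.3,-0.008],[160,0.4,-0.05,-0.3,-0.008],[190,0,0,-0.3,0],[200,0,0,0,0],[255,0,0,0,0]]' >/dev/null; python3 st.py
python3 -m inch '[[255,0,0,0,0],[255,0,0,0,0]]' >/dev/null; python3 st.py
```

```text
13.18 [0.4454 0.2344 0.1833] ang 1.491 tilt [ 0.007 -0.002] qd [ 0.01 -0.01 -0.03 -0.    0.    0.  ] gap 18.5 F [ 0.5 -0.3 -1.4]
13.35 [0.4438 0.2348 0.1839] ang 1.492 tilt [ 0.004 -0.001] qd [ 0. -0.  0. -0. -0.  0.] gap 9.2 F [-1.5 -0.2 -1.1]
```

```bash
cat > arc.py <<'E'
from h import *
import sys
e=[.5775,.2218,-.0825]; r=np.hypot(.105,.033); f0=np.arctan2(.033,.105); off=-.0096
s=robot.state(); d=s["tool_pos"][:2]-e[:2]; c,q=np.cos(e[2]),np.sin(e[2])
x=c*d[0]+q*d[1]+.03; y=-q*d[0]+c*d[1]; z=s["tool_pos"][2]-off-.1605
th=np.arctan2(z,-x)-f0; print("theta",th.round(3),"radius err mm",(1e3*(np.hypot(x,z)-r)).round(1),"y",y.round(4))
px,pz=x,z
for k in range(1,6):
    f=f0+th+float(sys.argv[1])*k; nx,nz=-r*np.cos(f),r*np.sin(f); print("row y %.2f z %.2f"%((nx-px)*100,-(nz-pz)*100)); px,pz=nx,nz
E
python3 arc.py .1
```

```text
theta 0.002 radius err mm -0.7 y 0.0019
row y 0.32 z -1.05
row y 0.49 z -0.99
row y 0.58 z -0.93
row y 0.67 z -0.87
row y 0.76 z -0.80
```

```bash

python3 -m inch '[[255,0,0.15,-0.5,0],[255,0,0.3,-0.8,0],[255,0,0.5,-1.0,0],[255,0,0.6,-0.95,0]]' >/dev/null; python3 st.py; python3 arc.py .1
```

```text
13.68 [0.4566 0.2336 0.2122] ang 1.493 tilt [-0.007 -0.003] qd [-0.06  0.13 -0.34  0.01  0.25 -0.06] gap 9.0 F [-1.4  1.1 -3.9]
theta 0.286 radius err mm 0.1 y 0.0018
row y 0.66 z -0.88
row y 0.74 z -0.81
row y 0.82 z -0.73
row y 0.89 z -0.65
row y 0.95 z -0.56
```

Following the arc well.

```bash

python3 -m inch '[[255,0,0.66,-0.88,0],[255,0,0.74,-0.81,0],[255,0,0.82,-0.73,0],[255,0,0.89,-0.65,0]]' >/dev/null; python3 st.py; python3 arc.py .1
```

```text
14.02 [0.4839 0.2313 0.2427] ang 1.495 tilt [-0.023 -0.005] qd [-0.08  0.22 -0.39  0.01  0.21 -0.08] gap 8.9 F [-2.8  0.  -1.9]
theta 0.658 radius err mm 1.9 y 0.0018
row y 1.04 z -0.43
row y 0.99 z -0.49
row y 1.03 z -0.39
row y 1.06 z -0.28
row y 1.09 z -0.17
```

```bash

python3 -m inch '[[255,0,1.0,-0.35,0],[255,0,1.0,-0.4,0],[255,0,1.03,-0.35,0],[255,0,1.06,-0.25,0]]' >/dev/null; python3 st.py; python3 arc.py .1
```

```text
14.35 [0.5191 0.2284 0.2612] ang 1.498 tilt [-0.041 -0.004] qd [-0.09  0.27 -0.38  0.01  0.15 -0.09] gap 8.9 F [-4.3 -0.1 -0.1]
theta 1.011 radius err mm 4.0 y 0.0018
row y 1.18 z 0.16
row y 1.09 z -0.12
row y 1.10 z -0.01
row y 1.10 z 0.10
row y 1.08 z 0.21
```

```bash

python3 -m inch '[[255,0,1.15,0.05,0],[255,0,1.1,0.05,0],[255,0,1.1,0.1,0],[255,0,1.1,0.2,0]]' >/dev/null; python3 st.py; python3 arc.py .1
```

```text
14.68 [0.5614 0.2247 0.2652] ang 1.499 tilt [-0.044 -0.003] qd [-0.08  0.27 -0.31  0.01  0.05 -0.08] gap 9.3 F [-3.9 -0.2  0.4]
theta 1.386 radius err mm 5.0 y 0.0016
row y 1.02 z 0.68
row y 1.06 z 0.29
row y 1.03 z 0.40
row y 0.98 z 0.50
row y 0.93 z 0.59
```

```bash

python3 -m inch '[[255,0,1.05,0.4,0],[255,0,1.05,0.4,0],[255,0,0.9,0.45,0],[255,0,0.4,0.3,0]]' >/dev/null; python3 st.py; python3 arc.py .1
```

```text
15.02 [0.5987 0.2215 0.253 ] ang 1.498 tilt [-0.038 -0.001] qd [-0.03  0.1  -0.07  0.   -0.03 -0.03] gap 9.0 F [-1.  -0.1  5. ]
theta 1.731 radius err mm 4.1 y 0.0014
row y 0.77 z 0.91
row y 0.90 z 0.63
row y 0.83 z 0.72
row y 0.75 z 0.80
row y 0.67 z 0.87
```

```bash

python3 -m inch '[[218,0,0,0,0],[218,0,0,0,0],[218,0,0,0,0],[218,0,0,-0.3,0],[218,0,0,-0.8,0]]' >/dev/null; python3 st.py
python3 -m inch '[[218,0,0.05,-1.2,0],[218,0,0.1,-1.2,0],[218,0,0,-1.2,0],[218,0,0,-2,0],[218,0,0,-2,0]]' >/dev/null; python3 st.py
python3 -m inch '[[218,0,0,-1,0],[160,0,0,-0.5,0],[100,0,0,0,0]]' >/dev/null; python3 st.py
```

```text
15.43 [0.6003 0.2208 0.2581] ang 1.497 tilt [-0.043 -0.004] qd [ 0.    0.02 -0.23 -0.    0.21  0.  ] gap 13.5 F [ 0.5  0.8 -0.3]
15.85 [0.6029 0.2211 0.3353] ang 1.499 tilt [-0.049 -0.006] qd [ 0.    0.16 -0.7   0.    0.56  0.  ] gap 13.8 F [ 1.  -0.3  0.6]
16.1 [0.6042 0.2218 0.3589] ang 1.499 tilt [-0.038 -0.003] qd [ 0.   -0.   -0.01 -0.   -0.   -0.  ] gap 23.7 F [ 0.5 -1.4 -0.5]
```

```bash
python3 - <<'E'
from h import *
plan([.475,.2294,.355],np.pi-.0825,3)
E
```

```text
pos [0.6042 0.2218 0.3589] ang 1.499 tilt [-0.038 -0.003] d [-12.92   0.76  -0.39] da 1.56 gap 23.7 F [ 0.5 -1.4 -0.5] t 16.1
13 [[-0.01, -1.0, 0.03, -0.12], [0.11, -0.99, 0.03, -0.12], [0.22, -0.97, 0.03, -0.12], [0.34, -0.94, 0.03, -0.12], [0.45, -0.89, 0.03, -0.12], [0.55, -0.83, 0.03, -0.12], [0.65, -0.76, 0.03, -0.12], [0.73, -0.67, 0.03, -0.12], [0.81, -0.58, 0.03, -0.12], [0.87, -0.48, 0.03, -0.12], [0.92, -0.37, 0.03, -0.12], [0.96, -0.26, 0.03, -0.12], [0.99, -0.14, 0.03, -0.12]]
```

```bash

python3 -m inch '[[30,0,-1,0,-0.12],[30,0.1,-1,0,-0.12],[30,0.2,-1,0,-0.12],[30,0.3,-0.95,0,-0.12],[30,0.45,-0.9,0,-0.12]]' >/dev/null; python3 st.py
python3 -m inch '[[30,0.55,-0.8,0,-0.12],[30,0.65,-0.75,0,-0.12],[30,0.75,-0.65,0,-0.12],[30,0.8,-0.6,0,-0.12],[30,0.9,-0.5,0,-0.12]]' >/dev/null; python3 st.py
python3 -m inch '[[30,0.9,-0.35,0,-0.12],[30,0.8,-0.25,0,-0.1],[30,0.5,-0.1,0,-0.07],[30,0,0,0,-0.02],[30,0,0,0,0]]' >/dev/null; python3 st.py
python3 - <<'E'
from h import *
import cv2
plan([.475,.2294,.355],np.pi-.0825,3)
t=grab_frame("top")[:,:,::-1]
C=wcam(); im=grab_frame("wrist")[:,:,::-1].copy(); cv2.imwrite("pics/w5.png",im); np.save("C5.npy",C); e=[.5775,.2218,-.0825]
for n in ("filter","filter_grip","flap"):
    for d in cut_out("wrist",n)[:2]: ys,xs=np.nonzero(d["pixels"]); print(n,d["conf"],d["pixel"],xs.min(),xs.max(),ys.min(),ys.max())
for u in wproj(C,W(e,[(-.0925+a,b,.16) for a in(-.023,.023) for b in (-.083,.083)]+[(-.0925,0,.155)])): cv2.drawMarker(im,tuple(int(round(v)) for v in u),(0,255,0),0,8,1)
cv2.imwrite("pics/w5m.png",im)
E
```

```text
16.52 [0.5531 0.2234 0.3573] ang 2.121 tilt [-0.041 -0.004] qd [ 0.07 -0.29  0.36  0.   -0.06 -1.42] gap 56.7 F [ 0.2 -0.   0.6]
16.93 [0.4988 0.2248 0.3554] ang 2.746 tilt [-0.047 -0.006] qd [ 0.08 -0.28  0.32  0.   -0.03 -1.41] gap 82.3 F [-0.6  0.1 -0.8]
17.35 [0.4708 0.2245 0.3544] ang 3.076 tilt [-0.051 -0.008] qd [ 0.01 -0.01  0.02  0.    0.    0.01] gap 83.0 F [-0.6 -0.9 -0.3]
pos [0.4708 0.2245 0.3544] ang 3.076 tilt [-0.051 -0.008] d [0.42 0.49 0.06] da -0.017 gap 83.0 F [-0.6 -0.9 -0.3] t 17.35
1 [[-0.39, 0.51, -0.06, 0.017]]
filter 0.86 [233.8, 320.2] 254 393 214 248
filter 0.62 [281.4, 63.2] 45 83 270 299
filter_grip 0.85 [231.9, 325.6] 254 393 214 249
flap 0.89 [322.5, 319.3] 217 434 295 392
```

View pics/w5m.png

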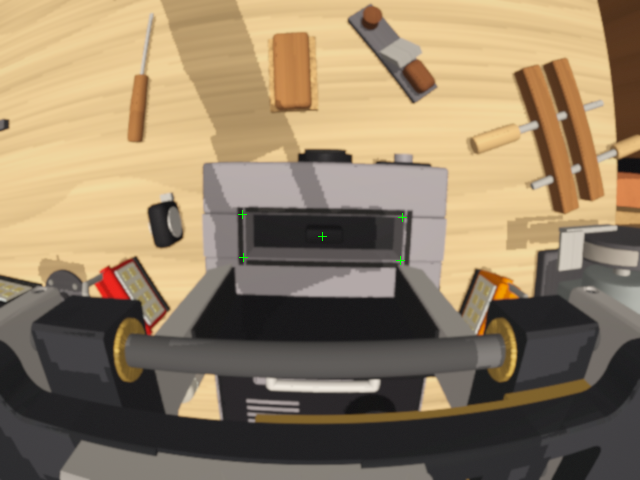

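Flap is open and the bay mouth (238–410, 209–264) matches the prediction to about 1 px. The tool has drifted to a 3° tilt. An abrupt stop while descending adds tilt the other way, so I'll use that in free air to cancel it.

```bash

python3 -m inch '[[0,-0.3,0.3,3.5,0.01],[0,-0.3,0.2,3.5,0],[0,-0.3,0,3.5,0],[0,0,0,0,0],[0,0,0,0,0]]' >/dev/null; python3 st.py
python3 -m inch '[[0,0,0,0,0],[0,0,0,0,0],[0,0,0,0,0]]' >/dev/null; python3 st.py
python3 - <<'E'
from h import *
plan([.4854,.2294,.2],np.pi-.0825,3)
E
```

```text
18.02 [0.4768 0.2279 0.2458] ang 3.06 tilt [-0.05  -0.007] qd [-0.    0.04  0.1  -0.   -0.01  0.  ] gap 94.2 F [0.1 0.1 1.4]
18.27 [0.4792 0.2285 0.2509] ang 3.06 tilt [-0.044 -0.005] qd [-0.   -0.01 -0.06 -0.    0.01  0.  ] gap 93.9 F [ 0.2 -0.  -1. ]
pos [0.4792 0.2285 0.2509] ang 3.06 tilt [-0.044 -0.005] d [ 0.62  0.09 -5.09] da -0.001 gap 93.9 F [ 0.2 -0.  -1. ] t 18.27
2 [[-0.31, 0.07, 2.55, 0.0], [-0.31, 0.07, 2.55, 0.0]]
```

```bash

python3 -m inch '[[0,0,0,-4,0],[0,0,0,-3,0],[0,0,0,-2,0],[0,0,0,-1,0],[0,0,0,-0.5,0]]' >/dev/null; python3 st.py
python3 -m inch '[[0,0,0,-0.2,0],[0,0,0,0,0]]' >/dev/null; python3 st.py
python3 -m inch '[[0,0,0,0.5,0],[0,0,0,1,0],[0,0,0,2,0],[0,0,0,3,0],[0,0,0,4,0]]' >/dev/null; python3 st.py
python3 -m inch '[[0,0,0,0,0],[0,0,0,0,0],[0,0,0,0,0]]' >/dev/null; python3 st.py
```

```text
18.68 [0.4824 0.2286 0.3617] ang 3.059 tilt [-0.043 -0.005] qd [-0.    0.02 -0.23  0.    0.14  0.  ] gap 93.8 F [ 0.4  0.7 -0.6]
18.85 [0.4838 0.229  0.3693] ang 3.059 tilt [-0.033 -0.001] qd [ 0.   -0.01 -0.03  0.   -0.   -0.  ] gap 94.1 F [ 0.1  0.1 -0.2]
19.27 [0.4834 0.23   0.2668] ang 3.059 tilt [-0.017  0.004] qd [ 0.01 -0.1   1.13 -0.   -1.02 -0.  ] gap 93.9 F [ 0.5 -0.5  0.1]
19.52 [0.4722 0.2262 0.2454] ang 3.059 tilt [-0.056 -0.009] qd [ 0.   -0.01 -0.01  0.    0.   -0.  ] gap 94.3 F [-0.3  0.3 -0.4]
```

```bash

U='[[0,0,0,-4,0],[0,0,0,-3,0],[0,0,0,-2,0],[0,0,0,-1,0],[0,0,0,-0.5,0]]' ; 
python3 -m inch '[[0,-0.3,0,-4,0],[0,-0.3,0,-3,0],[0,0,0,-2,0],[0,0,0,-1,0],[0,0,0,-0.5,0]]' >/dev/null; 
python3 -m inch '[[0,0,0,-0.2,0],[0,0,0,0,0]]' >/dev/null; python3 st.py
python3 -m inch '[[0,0,0,4,0],[0,0,0,4,0],[0,0,0,3,0],[0,0,0,0,0],[0,0,0,0,0]]' >/dev/null; 
python3 -m inch '[[0,0,0,0,0],[0,0,0,0,0]]' >/dev/null; python3 st.py
python3 -m inch '[[0,0,0,-4,0],[0,0,0,-3,0],[0,0,0,-2,0],[0,0,0,-1,0],[0,0,0,-0.5,0]]' >/dev/null; 
python3 -m inch '[[0,0,0,-0.2,0],[0,0,0,0,0]]' >/dev/null; python3 st.py
```

```text
20.1 [0.4826 0.226  0.3549] ang 3.059 tilt [-0.065 -0.013] qd [-0.    0.   -0.03  0.    0.    0.  ] gap 94.0 F [-0.2  1.1 -0.4]
20.68 [0.4771 0.2253 0.2461] ang 3.059 tilt [-0.057 -0.01 ] qd [-0.    0.   -0.03 -0.    0.01  0.  ] gap 93.8 F [1.1 0.5 0.4]
21.27 [0.4826 0.226  0.362 ] ang 3.059 tilt [-0.054 -0.009] qd [-0.   -0.   -0.03 -0.    0.   -0.  ] gap 94.0 F [ 0.5  0.5 -0.4]
```

```bash
cat >> h.py <<'E'
def full(xyz,ang):
    s=robot.state(); R=Ro.from_rotvec(s["tcp_rot"]).as_matrix(); a=np.arctan2(R[1,0],R[0,0])
    d=np.array(xyz)-s["tool_pos"]; print("tool-axes cm",(R.T@d*100).round(2),"turn",round(float(a-ang),3),"world cm",(d*100).round(2))
E
python3 - <<'E'
from h import *
full([.4844,.2292,.175],np.pi-.0825)
E
```

```text
tool-axes cm [-1.14  0.57 18.66] turn 0.0 world cm [  0.18   0.32 -18.7 ]
```

```bash

python3 -m inch '[[0,-0.1,0.05,1.5,0],[0,-0.15,0.1,2.5,0],[0,-0.2,0.1,3,0],[0,-0.2,0.1,3,0],[0,-0.2,0.1,2.5,0]]' >/dev/null; python3 st.py
python3 -m inch '[[0,-0.1,0.05,1.7,0],[0,-0.1,0,1.1,0],[0,0,0,0.6,0],[0,0,0,0.2,0],[0,0,0,0,0]]' >/dev/null; python3 st.py
python3 - <<'E'
from h import *
full([.4844,.2292,.125],np.pi-.0825)
E
```

```text
21.68 [0.4889 0.2303 0.2412] ang 3.06 tilt [-0.035 -0.002] qd [ 0.01  0.02  0.58 -0.   -0.62  0.  ] gap 94.0 F [-0.1  0.8  0.4]
22.1 [0.4853 0.229  0.1941] ang 3.059 tilt [-0.05  -0.007] qd [-0. -0. -0. -0.  0.  0.] gap 94.1 F [-0.5 -0.  -1.2]
tool-axes cm [-0.25  0.09  6.9 ] turn 0.0 world cm [-0.09  0.02 -6.91]
```

```bash

python3 -m inch '[[0,-0.05,0.02,0.8,0],[0,-0.05,0.02,1.3,0],[0,-0.05,0.02,1.5,0],[0,-0.05,0.02,1.3,0],[0,-0.05,0,0.9,0]]' >/dev/null; python3 st.py
python3 -m inch '[[40,0,0,0.5,0],[80,0,0,0.2,0],[100,0,0,0,0],[120,0,0,0,0]]' >/dev/null; python3 st.py
python3 - <<'E'
from h import *
full([.4844,.2292,.125],np.pi-.0825)
E
```

```text
22.52 [0.4908 0.2312 0.1423] ang 3.06 tilt [-0.032 -0.001] qd [-0.    0.04  0.14 -0.   -0.22 -0.  ] gap 93.8 F [-0.1  0.5  0.1]
22.85 [0.4911 0.2313 0.135 ] ang 3.06 tilt [-0.031 -0.001] qd [-0.   -0.   -0.01 -0.   -0.   -0.  ] gap 70.6 F [-1.6 -1.   0.9]
tool-axes cm [ 0.62 -0.26  1.02] turn 0.0 world cm [-0.67 -0.21 -1.  ]
```

```bash

python3 -m inch '[[120,0.2,-0.07,0.25,0],[120,0.2,-0.07,0.3,0],[120,0.15,-0.07,0.3,0],[130,0,0,0.1,0],[130,0,0,0,0]]' >/dev/null; python3 st.py
python3 - <<'E'
from h import *
full([.4848,.2292,.125],np.pi-.0825)
E
```

```text
23.27 [0.4859 0.23   0.1275] ang 3.06 tilt [-0.026  0.001] qd [-0.   -0.01  0.01 -0.   -0.   -0.  ] gap 46.5 F [ 0.3 -0.6 -0.6]
tool-axes cm [ 0.1  -0.09  0.25] turn 0.001 world cm [-0.11 -0.08 -0.25]
```

Grip, then lift slowly.

```bash

python3 -m inch '[[130,0.1,-0.08,0.2,0],[255,0,0,0,0],[255,0,0,0,0],[255,0,0,0,0],[255,0,0,0,0]]' >/dev/null; python3 st.py
python3 -m inch '[[255,0,0,-0.3,0],[255,0,0,-0.6,0],[255,0,0,-0.8,0],[255,0,0,-0.8,0]]' >/dev/null; python3 st.py
python3 - <<'E'
from h import *
full([.4848,.2292,.325],np.pi-.0825)
E
```

```text
23.68 [0.4849 0.2297 0.1258] ang 3.06 tilt [-0.025  0.002] qd [ 0.  0. -0.  0.  0. -0.] gap 39.8 F [0.4 1.4 0.1]
24.02 [0.4832 0.2288 0.1475] ang 3.06 tilt [-0.034 -0.001] qd [-0.   -0.03 -0.15  0.    0.2  -0.  ] gap 40.2 F [-0.5  1.2 -4.1]
tool-axes cm [ 4.400e-01 -1.000e-02 -1.774e+01] turn 0.0 world cm [ 0.16  0.04 17.75]
```

```bash

python3 -m inch '[[255,0.02,0,-1,0],[255,0.02,0,-1.2,0],[255,0.02,0,-1.4,0],[255,0.02,0,-1.6,0],[255,0.02,0,-1.6,0]]' >/dev/null; python3 st.py
python3 -m inch '[[255,0.02,0,-1.6,0],[255,0.02,0,-1.6,0],[255,0.02,0,-1.8,0],[255,0.02,0,-1.8,0],[255,0.02,0,-1.8,0]]' >/dev/null; python3 st.py
python3 -m inch '[[255,0.02,0,-1.4,0],[255,0,0,-1,0],[255,0,0,-0.5,0],[255,0,0,0,0]]' >/dev/null; python3 st.py
```

```text
24.43 [0.4838 0.2288 0.2203] ang 3.06 tilt [-0.037 -0.001] qd [-0.   -0.03 -0.39  0.    0.41  0.  ] gap 39.7 F [-0.6  0.2 -3.4]
24.85 [0.4844 0.2281 0.3168] ang 3.06 tilt [-0.035 -0.002] qd [-0.    0.06 -0.55 -0.    0.48  0.  ] gap 39.8 F [-0.6 -0.6 -2.8]
25.18 [0.4853 0.2276 0.3585] ang 3.059 tilt [-0.022  0.001] qd [-0.   -0.01 -0.02 -0.    0.01 -0.  ] gap 39.9 F [ 0.3 -0.  -2.4]
```

```bash
python3 - <<'E'
from h import *
p=[.6018,-.2427,-.1395]
X=W(p,[(-.165,0,.36)])[0]; print(X); plan(X,np.pi+p[2],3)
E
```

```text
[ 0.43840287 -0.21975708  0.36      ]
pos [0.4853 0.2276 0.3585] ang 3.059 tilt [-0.022  0.001] d [ -4.69 -44.74   0.15] da -0.057 gap 39.9 F [ 0.3 -0.  -2.4] t 25.18
15 [[0.07, -3.0, -0.01, 0.004], [0.06, -3.0, -0.01, 0.004], [0.04, -3.0, -0.01, 0.004], [0.03, -3.0, -0.01, 0.004], [0.02, -3.0, -0.01, 0.004], [0.01, -3.0, -0.01, 0.004], [-0.0, -3.0, -0.01, 0.004], [-0.01, -3.0, -0.01, 0.004], [-0.03, -3.0, -0.01, 0.004], [-0.04, -3.0, -0.01, 0.004], [-0.05, -3.0, -0.01, 0.004], [-0.06, -3.0, -0.01, 0.004], [-0.07, -3.0, -0.01, 0.004], [-0.08, -3.0, -0.01, 0.004], [-0.09, -3.0, -0.01, 0.004]]
```

```bash

python3 -m inch '[[255,0.05,-0.8,0,0],[255,0.05,-1.6,0,0.004],[255,0.05,-2.3,0,0.004],[255,0.05,-2.9,0,0.004],[255,0.05,-2.9,0,0.004]]' >/dev/null; python3 st.py
python3 -m inch '[[255,0,-2.9,-0.1,0.004],[255,0,-2.9,-0.1,0.004],[255,0,-2.9,-0.1,0.004],[255,0,-2.9,-0.1,0.004],[255,0,-2.9,-0.1,0.004]]' >/dev/null; python3 st.py
python3 -m inch '[[255,0,-2.9,-0.1,0.004],[255,-0.05,-2.9,-0.1,0.004],[255,-0.05,-2.5,-0.1,0.004],[255,0,-2,0,0.004],[255,0,-1.5,0,0.004]]' >/dev/null; python3 st.py
python3 - <<'E'
from h import *
p=[.6018,-.2427,-.1395]
X=W(p,[(-.165,0,.36)])[0]; full(X,np.pi+p[2])
E
```

```text
25.6 [0.4715 0.1225 0.3557] ang 3.053 tilt [-0.028  0.001] qd [-0.69 -0.3   0.32 -0.02 -0.   -0.66] gap 40.1 F [ 0.8  0.1 -3.9]
26.02 [ 0.4517 -0.0302  0.3562] ang 3.033 tilt [-0.039 -0.001] qd [-0.8  -0.06  0.06 -0.04  0.02 -0.75] gap 39.8 F [ 0.2  0.9 -3.3]
26.43 [ 0.4323 -0.1571  0.3556] ang 3.006 tilt [-0.049  0.   ] qd [-0.4   0.07 -0.05 -0.01 -0.01 -0.34] gap 39.8 F [ 0.9  0.6 -3.1]
tool-axes cm [-1.43 -6.13 -0.47] turn 0.004 world cm [ 0.61 -6.27  0.44]
```

```bash

python3 -m inch '[[255,-0.1,-1.6,0,0.004],[255,-0.1,-1.6,0,0],[255,-0.1,-1.2,0,0],[255,-0.1,-0.8,0,0],[255,-0.1,-0.3,0,0]]' >/dev/null; python3 st.py
python3 -m inch '[[255,0,0,0.6,0],[255,0,0,1.2,0],[255,0,0,1.8,0],[255,0,0,1.8,0],[255,0,0,1.8,0]]' >/dev/null; python3 st.py
python3 -m inch '[[255,0,0,1.6,0],[255,0,0,1.2,0],[255,0,0,0.8,0],[255,0,0,0.4,0],[255,0,0,0,0]]' >/dev/null; python3 st.py
python3 - <<'E'
from h import *
import cv2
p=[.6018,-.2427,-.1395]
s=robot.state()["tcp_rot"]; R=Ro.from_rotvec(s).as_matrix(); 
X=W(p,[(-.158,0,.2185+.019)])[0]+.019*R[:,2]; full(X,np.pi+p[2])
s=grab_frame("scene")[:,:,::-1]; t=grab_frame("top")[:,:,::-1]
cv2.imwrite("pics/s6.png",s);cv2.imwrite("pics/t6.png",t)
c=lambda im,x,y:cv2.convertScaleAbs(cv2.resize(im[y:y+150,x:x+100],None,fx=4,fy=4,interpolation=cv2.INTER_CUBIC),alpha=1.3,beta=25)
cv2.imwrite("pics/c6.png",np.hstack([c(t,400,190),c(s,80,170)]))
E
```

```text
26.85 [ 0.4237 -0.2185  0.3509] ang 2.994 tilt [-0.059  0.004] qd [-0.07  0.05 -0.03  0.01  0.   -0.06] gap 40.0 F [ 0.5  0.5 -2.9]
27.27 [ 0.4201 -0.2174  0.2784] ang 2.995 tilt [-0.054  0.002] qd [ 0.   -0.07  0.52  0.01 -0.45  0.  ] gap 39.8 F [-0.5 -0.8 -3.2]
27.68 [ 0.4148 -0.2114  0.2292] ang 3.001 tilt [-0.063  0.01 ] qd [ 0.01 -0.01  0.01  0.    0.    0.  ] gap 39.8 F [ 0.   0.  -2.7]
tool-axes cm [-3.1  -0.5   0.87] turn -0.001 world cm [ 2.94 -0.92 -1.07]
```

View pics/c6.png

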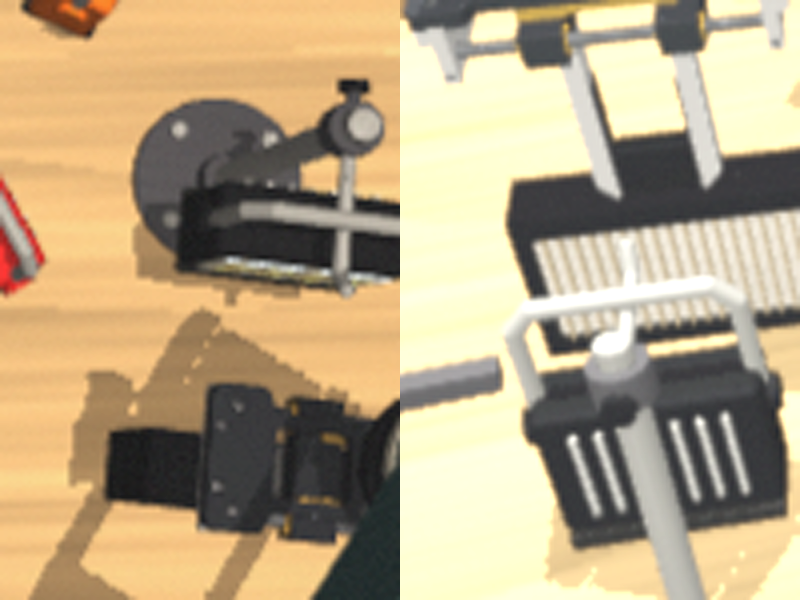

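```bash

python3 -m inch '[[255,-0.3,-0.1,0.1,0],[255,-0.7,-0.1,0.1,0],[255,-0.7,-0.1,0.1,0],[255,-0.5,-0.1,0.2,0],[255,-0.2,0,0.1,0]]' >/dev/null; python3 st.py
python3 -m inch '[[255,0,0,0,0],[255,0,0,0,0],[255,0,0,0,0]]' >/dev/null; python3 st.py
cat > fin.py <<'E'
from h import *
p=[.6018,-.2427,-.1395]
R=Ro.from_rotvec(robot.state()["tcp_rot"]).as_matrix()
X=W(p,[(-.158,0,.2185+.019)])[0]+.019*R[:,2]; full(X,np.pi+p[2])
E
python3 fin.py
python3 - <<'E'
from h import *
import cv2
p=[.6018,-.2427,-.1395]
s=grab_frame("scene")[:,:,::-1].copy(); t=grab_frame("top")[:,:,::-1].copy()
cv2.imwrite("pics/s7.png",s);cv2.imwrite("pics/t7.png",t)
L=[(-.05+a,b,z) for a,b,z in ((0,-.052,.259),(0,.052,.259),(-.021,.055,.209),(-.021,-.055,.209),(.021,.055,.209),(.021,-.055,.209),(.021,.055,.13),(.021,-.055,.13))]
R=Ro.from_rotvec(robot.state()["tcp_rot"]).as_matrix(); g=robot.state()["tool_pos"]-.019*R[:,2]
a=np.arctan2(R[1,0],R[0,0])-np.pi
F=W([g[0],g[1],a],[(x,y,g[2]+z) for x in(-.02,.02) for y in(-.08,.08) for z in(-.019,-.114)])
out=[]
for n,im,x,y in(("top",t,400,190),("scene",s,80,170)):
    o=cv2.convertScaleAbs(cv2.resize(im[y:y+150,x:x+100 if n=="top" else x+110],None,fx=4,fy=4,interpolation=cv2.INTER_CUBIC),alpha=1.3,beta=25)[:, :400]
    for P,c in((W(p,L),(0,200,0)),(F,(0,0,255))):
        for u in proj(n,P): cv2.drawMarker(o,(int((u[0]-x)*4+2),int((u[1]-y)*4+2)),c,1,9,1)
    out.append(o)
cv2.imwrite("pics/c7.png",np.hstack(out))
E
```

```text
28.2 [ 0.4425 -0.2212  0.2271] ang 3.0 tilt [-0.053  0.004] qd [ 0.02  0.06 -0.05  0.   -0.02  0.02] gap 39.8 F [ 0.3 -1.5 -3. ]
28.45 [ 0.4435 -0.2216  0.2263] ang 3.0 tilt [-0.054  0.004] qd [ 0.    0.01 -0.   -0.    0.   -0.  ] gap 39.8 F [-0.8  0.4 -2.5]
tool-axes cm [-0.11  0.11  0.78] turn -0.002 world cm [ 0.08  0.09 -0.78]
```

View pics/c7.png

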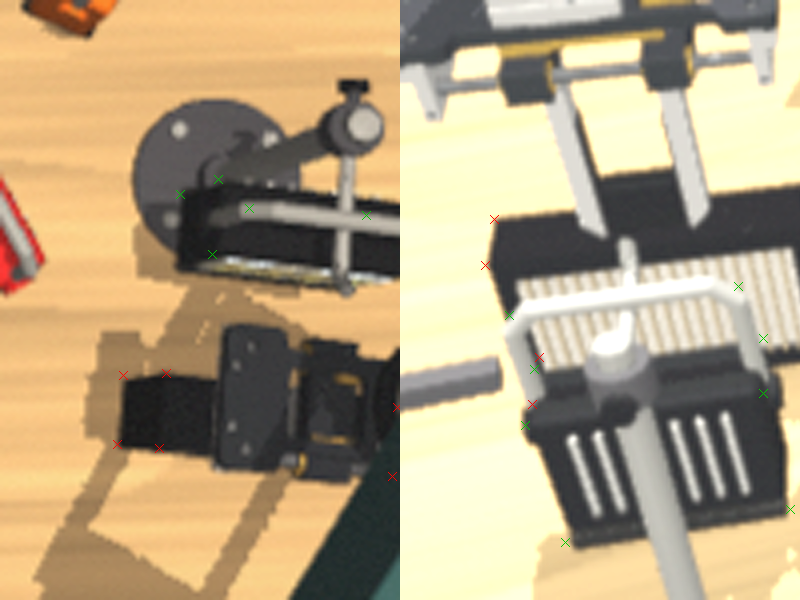

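```bash

python3 -m inch '[[255,0,0.05,0.2,0],[255,0,0.05,0.25,0],[255,-0.05,0,0.25,0],[255,-0.05,0,0.15,0],[255,0,0,0.05,0]]' >/dev/null; python3 st.py
python3 -m inch '[[255,0,0,0,0],[255,0,0,0,0]]' >/dev/null; python3 st.py; python3 fin.py
```

```text
28.97 [ 0.4435 -0.2204  0.2169] ang 3.0 tilt [-0.054  0.004] qd [-0.   -0.    0.02 -0.   -0.01  0.  ] gap 40.1 F [-1.2 -0.5 -2.9]
29.13 [ 0.4432 -0.2202  0.2164] ang 3.0 tilt [-0.054  0.004] qd [-0. -0.  0. -0.  0. -0.] gap 39.4 F [-0.1 -0.4 -3.6]
tool-axes cm [-0.1  -0.03 -0.21] turn -0.002 world cm [ 0.11 -0.04  0.21]
```

```bash

python3 -m inch '[[255,-0.05,0,-0.1,0],[255,-0.05,0,-0.1,0],[255,0,0,0,0],[255,0,0,0,0],[255,0,0,0,0]]' >/dev/null; python3 st.py; python3 fin.py
python3 - <<'E'
from h import *
import cv2
s=grab_frame("scene")[:,:,::-1]; cv2.imwrite("pics/fin.png",s[90:440,60:480].repeat(1,0)); cv2.imwrite("pics/fin.png",cv2.resize(s[100:400,60:460],None,fx=2,fy=2))
for n in("glue","tape"): print(n,[(d["pixel"],d["conf"]) for d in cut_out("scene",n)[:1]])
E
```

```text
29.55 [ 0.4447 -0.2206  0.2191] ang 3.0 tilt [-0.054  0.004] qd [-0.  0. -0. -0. -0.  0.] gap 39.6 F [-0.1 -0.1 -3. ]
tool-axes cm [ 0.03 -0.01  0.05] turn -0.002 world cm [-0.04 -0.01 -0.05]
glue [([341.4, 284.7], 0.57)]
tape [([278.7, 255.1], 0.62)]
```

View pics/fin.png

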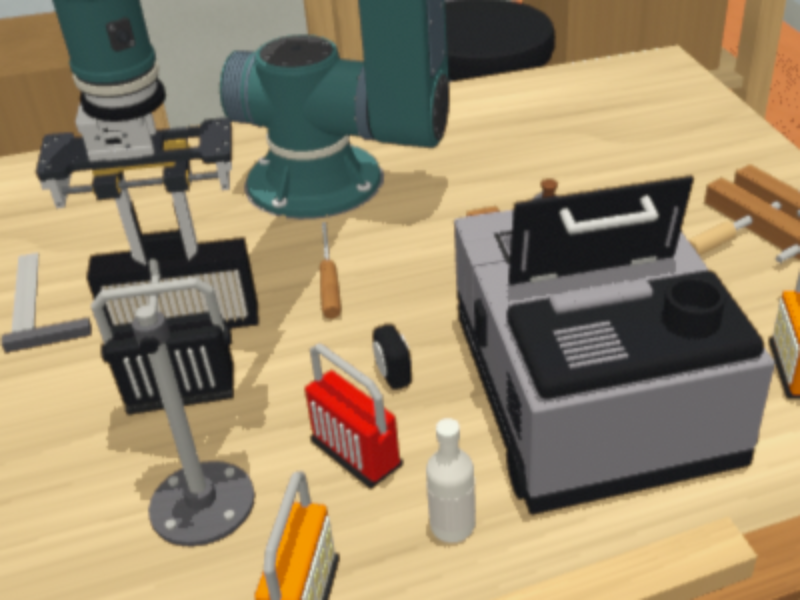

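The flap stands open, the lamp hangs on the hook facing the robot, and the filter is held in front of it. The glue and the tape stand where they did. Handing in.

```bash
python3 - <<'E'
from cell import finish_job
print(finish_job())
E
```

```text
the job is handed in; nothing more can be done
None
```

The job is done and handed in at about 30 s of the 72 s. `finish_job` gives no verdict.

- **Lamp:** it hangs by its bail on the hook, near the bail's middle, with the light facing away from the post. In the last checks it matched its predicted place to within a few pixels.
- **Flap:** I swung it to about 1.73 rad, and it still stood open in the final picture.
- **Filter:** I drew it up by the grip and am holding it still in front of the lens. Its centre is about 85 mm from the lens, so its near face is about 65 mm away. The last position error was under 1 mm against my fitted post pose. It touches neither lamp nor post in the final picture.
- **Glue and tape:** they stand unmoved in the final picture. The tape was found at the same pixel as at the start. The glue was about 3 px off, at a lower confidence.

**Check that is off:** the tool's tilt drifted to 0.054 rad, against 0.025 when it took the filter. The filter may therefore lean up to about 1.7° from upright. I could not see any lean in the pictures and did not correct it.

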